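# Sweep the offcuts off the cutting mat

## Robot

A 6-joint arm with a two-finger parallel gripper is mounted at the origin on the work surface. World frame = base frame: x ahead of the robot, y to its left, z up, the work surface at z = 0. Lengths are in mm, angles in degrees, forces in N, time in s.
With the tool pointing down it reaches from about 250 to 800 mm from the base axis. Payload 3.9 kg.
Tool frame: the origin (TCP) lies between the finger pads; the fingertips stand ahead of it and the grasp point (between the pads) lies 5 mm behind it (ctrl.tcp_to_tips is the z of the fingertips in the tool frame, in mm); z points along the fingers, y is the line along which they close (so a half turn about z gives the same grasp; the last joint's range is limited). The gripper opens to 85 mm and grips with 20 to 120 N. Pads are 22 mm wide; open, the fingers measure 114 mm over their backs; the gripper's body (76 mm by 85 mm) begins 54 mm behind the grasp point. The pads swing forward as they close: fully open they stand 13 mm farther back than shut.
Start: joints at [-74.828, 14.897, -7.913, 67.191, 0, 90], TCP at [137.397, -506.693, 245.304] pointing down, gripper open.
Joint ranges: [-159.42, 159.42], [-47.68, 98.78], [-73.54, 78.23], [-108.79, 121.32], [-90, 84.71], [-180, 180]. Speed limits (degrees/s): [147.25, 147.25, 180, 180, 180, 180].

## Interface

Orientations are given as [roll, pitch, yaw] about the fixed x, y, z axes, in that order (R = Rz(yaw) Ry(pitch) Rx(roll)).
In Python, from workcell import ctrl, vision, outline_of gives the robot as it stands.
- The arm moves only by the tool step_arm, never from a script. Its argument "plan" is a list of rows, each an object with "slide": the shift along the tool's x, y, z in cm, a list of three; "angular": the turn, a rotation vector about the tool's x, y, z in rad, a list of three; "fingers": the opening, from 0 (shut) to 1 (fully open). In form: [{"slide": [x, y, z], "angular": [rx, ry, rz], "fingers": fingers}, ...]. A call has 1 to 12 rows; each row shifts and turns the commanded pose from where the row before left it, along the tool's axes as they then stand; what a row does not reach is not made up. A row lasts 1/10 s, in which the tool goes at most 50 mm and 8.59 degrees, less where a joint would pass 70% of its speed; a pose out of reach is approached as far as the arm can. A call with a gripper value outside its range is refused whole. The fingers move at their own pace and stop on an object; "squeeze" is the grip in N (left out, the last holds). Time passes only in rows, so rows that do not move let the fingers close. It gives the time, the measured TCP pose, the force, the opening and the grip force at its end, in the units of the state.
- ctrl.get_state(): the state, without advancing time (a new reading comes with each control period).
- vision.get_image(name): name is "side" or "top"; returns the picture (420x560x3 uint8, blue, green, red); there is no depth.
- vision.camera_info(name): a dict with "fov_y" (degrees; the focal length in pixels is half the picture's height over the tangent of half this angle, whatever the lens; pixels are square), "cx", "cy" (the principal point, pixels), "R" (3x3) and "t" (3): a world point X has camera coordinates R X + t. Camera axes: x right, y down, z forward; pixel columns grow to the right and rows downward; lengths in mm; the calibration is good to about 2 mm. A picture is of the moment at which its call begins. camera_info takes no time and is no camera call.
- ctrl.finish_job(): hands the job in; it is judged then, once.
Trained networks look in the newest picture that a camera, given by its name, has taken for a name from the list of things; names that differ only in an ending like _2 or _b are one class to them, and where a whole thing is asked for, a point or a joint stands for the part that bears it (a point fixed in the world has none). Each returns a list of dicts, best first, with "p" (0 to 1); they miss things now and then, are a little off and sometimes report something else, mostly with a low value. They report only what shows in the picture. A call takes as long as a camera call.
- outline_of(camera, name): "region" (420x560 bool, what is visible of it) and "position" ([column, row] in pixels, amid what is visible of it).
The state is a dict: "time_s": time; "joint_pos": joint angles; "dq": joint speeds; "effort": joint torques, N m; "tool_pos": TCP position; "tcp_rot": TCP orientation; "force": force on the tool from outside, world axes, zero at the start; "moment": the same for the moment, N m; "grip_width": finger opening in mm; "grip_force": force on a finger pad.
Only numpy, scipy, OpenCV 4.12 (cv2) and the standard library are available. Lean on these libraries where they do the work, as an engineer would, in place of code of your own. Each camera call takes 0.05 s, during which the arm holds its last target. There are 200 camera calls.

## Task

Clear the model maker's cutting mat: with the closed fingers, sweep the three dark brown offcuts along the mat and over its end into the red scrap tray. Only push them, gently: do not pinch, press down on or lift them. Leave the pale model parts and everything else where they are.

Things in the scene. Friction and masses are not known exactly. Their poses are not given: they have to be found in the camera images.
- board: Fixed plywood cutting board under a flat grey mat with grid lines, 300 mm (x) by 420 mm (y), mat top 50 mm above the table. Origin: centre of its underside. At its ends (own y = +-210 mm) it drops straight down to the trays. The lane own |x| < 90 mm holds only the dark offcuts, about 125 mm apart along y, within 30 mm of x = 0; pale parts stand along both long sides.
- scrap_tray: Fixed red open scrap tray, 200 mm (x) by 110 mm (y), 44 mm high, walls and floor 5 mm thick, on the table against one end of the board (3 mm gap) and parallel to it, rim 6 mm below the mat; which end varies. Origin: centre of its underside, 268 mm along the board's y (either way) from the board's origin, up to 20 mm aside along its x.
- parts_tray: Fixed blue open tray of the same size at the board's other end, holding pale finished panels; no scrap goes into it. Origin at the centre of its underside.
- offcut_block: Dark brown wooden block, 34 mm (its x) by 26 mm (its y) by 18 mm high, about 15 g. Loose; origin at the middle of its length, width and height; it lies flat on the mat at the start, at any yaw.
- offcut_strip: Dark brown wooden strip end, 44 mm (its x) by 20 mm (its y) by 16 mm high, about 14 g. Loose; origin at the middle of its length, width and height; it lies flat on the mat at the start, at any yaw.
- offcut_moulding: Dark brown stepped moulding piece, 38 mm (its x) by 24 mm (its y), 10 mm high, with an 18 mm high step along its +y half (14 mm wide), about 14 g. Loose; origin at the middle of its length, width and height; it lies flat on the mat at the start, at any yaw.
- model_base_cabinet: Pale wooden model base cabinet with small framed doors, 44 mm (board's x) by 140 mm (board's y) by 52 mm high, 140 g. It stays where it is. Loose; origin at the centre of its underside, on the mat.
- model_pantry: Pale wooden model pantry cabinet lying on its back, 50 by 124 by 38 mm high, 130 g. It stays where it is. Loose; origin at the centre of its underside, on the mat.
- model_countertop: Pale wooden model countertop with a sink cut-out, lying flat, 46 by 150 by 8 mm thick, 50 g. It stays where it is. Loose; origin at the centre of its underside, on the mat.
- model_drawer: Pale wooden open model drawer, 40 by 60 by 24 mm high, with a tiny brass knob, 40 g. It stays where it is. Loose; origin at the centre of its underside, on the mat.
- glue_bottle: Orange glue bottle with a white cap, 54 mm across, 125 mm high, standing on the table beyond the board. It stays where it is. Origin at the centre of its underside.

How it is judged (in metres and radians):
At the end, for the whole second after the job is handed in: All three dark offcuts lie at rest in the red scrap tray: the middle of each is over the tray's inner floor (within 95 mm along the tray's x and 50 mm along its y of the tray's centre) and under 55 mm above the table (x of offcut_block in the frame of scrap_tray between -0.095 and 0.095 m and y of offcut_block in the frame of scrap_tray between -0.05 and 0.05 m and z of each of offcut_block, offcut_strip, offcut_moulding in the frame of scrap_tray below 0.055 m and linear speed of each of offcut_block, offcut_strip, offcut_moulding below 0.02 m/s and x of offcut_strip in the frame of scrap_tray between -0.095 and 0.095 m and y of offcut_strip in the frame of scrap_tray between -0.05 and 0.05 m and x of offcut_moulding in the frame of scrap_tray between -0.095 and 0.095 m and y of offcut_moulding in the frame of scrap_tray between -0.05 and 0.05 m); the robot touches nothing.
It fails at once if a pale model part or the glue bottle was shifted more than 10 mm (distance of any of model_base_cabinet, model_pantry, model_countertop, model_drawer, glue_bottle from where it was at the start of the episode above 0.01 m).
It fails at once if an offcut was lifted off the mat (its middle more than 30 mm above the mat) (height (world z) of any of offcut_block, offcut_strip, offcut_moulding above 0.08 m).
It fails at once if an offcut was pinched or pressed hard by the fingers (over 15 N) (contact force between the fingers and offcut_block above 15 N or contact force between the fingers and offcut_strip above 15 N or contact force between the fingers and offcut_moulding above 15 N).
It also fails if it takes over 58 s, if anything falls off the work surface, if the arm or the gripper's body presses on something with over 40 N, if the wrist force passes 120 N, or if a joint passes its speed limit or range.

## Working session

There is one attempt and no reset: what is moved stays moved. The work goes in short steps, Python scripts to look and compute and a tool call to move; the robot and the scene stay as the last step left them, time stands still between calls to the robot, and variables do not carry over. Pictures are saved under pics/ and viewed, at most 10 in all, crops included, and the job is handed in when it is done.

Besides the shell and the picture viewer there is one more tool, called after ">>>" as name(argument=value, ...), one argument or row to a line, values as JSON. step_arm: Moves the arm, as the interface text tells. Its arguments: {"type":"object","properties":{"plan":{"type":"array"},"squeeze":{"type":"number"}},"required":["plan"]}

```bash
ls; mkdir -p pics
cat > h.py <<'E'
import numpy as np,cv2
from workcell import ctrl,vision,outline_of
def pix2w(cam,uv,z):
    i=vision.camera_info(cam);f=210/np.tan(np.radians(i["fov_y"])/2)
    R=np.array(i["R"]);t=np.array(i["t"]);c=-R.T@t
    d=R.T@np.array([(uv[0]-i["cx"])/f,(uv[1]-i["cy"])/f,1])
    return c+d*(z-c[2])/d[2]
def ray(cam,uv):
    a=pix2w(cam,uv,0);b=pix2w(cam,uv,100);return a,(b-a)/np.linalg.norm(b-a)
def tri(r1,r2):
    A=np.zeros((3,3));b=np.zeros(3)
    for p,d in(r1,r2):
        M=np.eye(3)-np.outer(d,d);A+=M;b+=M@p
    return np.linalg.solve(A,b)
E
python3 - <<'E'
from h import *
s=ctrl.get_state();print(s["time_s"],s["tool_pos"],s["tcp_rot"],s["grip_width"],ctrl.tcp_to_tips)
for c in("top","side"):
    im=vision.get_image(c);cv2.imwrite(f"pics/{c}0.png",im)
    i=vision.camera_info(c);R=np.array(i["R"]);print(c,i["fov_y"],(-R.T@np.array(i["t"])).round())
P={}
for n in["offcut_block","offcut_strip","offcut_moulding","scrap_tray","parts_tray","board"]:
    for c in("top","side"):
        r=outline_of(c,n)
        for k in r[:2]:
            u=k["position"];m=k["region"].astype(np.uint8);rect=cv2.minAreaRect(cv2.findNonZero(m))
            print(n,c,round(k["p"],2),np.round(u),pix2w(c,u,{'o':64,'b':50}.get(n[0],44)).round(1),np.round(rect[0]),np.round(rect[1]),round(rect[2]))
        if r:P[n,c]=ray(c,r[0]["position"])
    if (n,"top")in P and (n,"side")in P:print("  tri",tri(P[n,"top"],P[n,"side"]).round(1))
E
```

```text
pics
0.0 [ 137.21985991 -506.05189504  244.45420114] [-1.79886399e+02  2.98530699e-05  1.51710008e+01] 84.97442300406586 14.0
top 45.37300071308315 [ 464.   11. 1215.]
side 45.64942785395871 [381. 593. 676.]
offcut_block top 0.74 [280. 226.] [531.3 -13.7  64. ] [281. 228.] [14. 11.] 59
offcut_block side 0.65 [314. 210.] [525.4 -16.9  64. ] [315. 212.] [17. 22.] 81
  tri [528.  -14.2  66.2]
offcut_strip top 0.68 [228. 222.] [538.8 103.7  64. ] [229. 220.] [18.  8.] 59
offcut_strip side 0.8 [279. 256.] [549.3 102.   64. ] [282. 260.] [16. 29.] 81
  tri [543.3 104.5  68.2]
offcut_moulding top 0.58 [336. 226.] [ 532.8 -143.9   64. ] [336. 224.] [16. 11.] 45
offcut_moulding top 0.26 [161. 236.] [507.5 256.5  64. ] [162. 236.] [88. 50.] 89
offcut_moulding side 0.88 [326. 167.] [ 534.8 -136.5   64. ] [326. 167.] [15. 22.] 72
  tri [ 534.8 -144.5   57.5]
scrap_tray top 0.63 [391. 229.] [ 527.2 -274.4   44. ] [391. 225.] [86. 48.] 87
scrap_tray side 0.73 [344. 138.] [ 529.7 -262.4   44. ] [341. 134.] [97. 30.] 9
  tri [ 530.  -276.6   33.7]
parts_tray top 0.66 [163. 239.] [501.5 256.9  44. ] [163. 236.] [86. 48.] 89
parts_tray side 0.83 [273. 361.] [502.  269.5  44. ] [269. 364.] [149.  88.] 14
  tri [503.6 260.7  27.4]
board side 0.71 [280. 258.] [549.5  95.8  50. ] [282. 260.] [14. 28.] 81
board side 0.64 [316. 254.] [496.8  67.7  50. ] [302. 238.] [201. 199.] 14
```

Run:
```python
import cv2
im=cv2.imread("pics/top0.png")[110:340,110:440];cv2.imwrite("pics/topc.png",cv2.resize(im,None,fx=2.4,fy=2.4,interpolation=2))
```

```text
(no output)
```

View pics/topc.png

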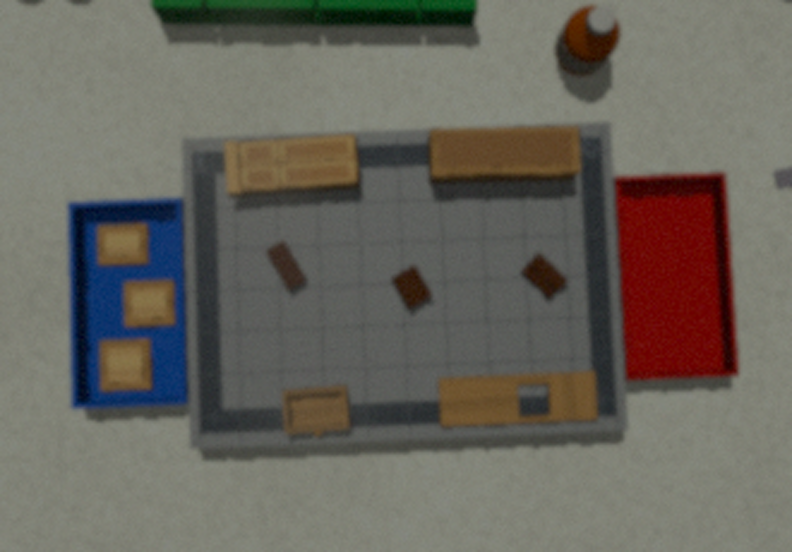

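View pics/side0.png

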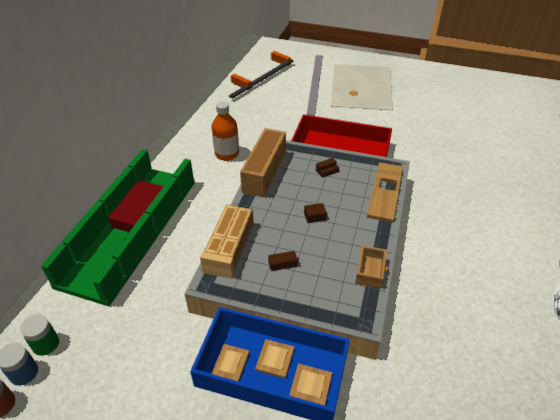

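The red tray is at the −y end (right in the top view; crop ≈(676,277)). The offcuts sit at crop ≈(287,267), (411,288) and (544,276): strip, block and moulding. The pale parts stand along both long sides, and the lane between them is clear. I'll shut the fingers, turn the tool and move behind the moulding, which is nearest the tray.

>>> step_arm(
  plan=[
    {"slide":[0,0,0],"angular":[0,0,-0.145],"fingers":0},
    {"slide":[0,0,0],"angular":[0,0,-0.145],"fingers":0},
    {"slide":[0,0,0],"angular":[0,0,-0.145],"fingers":0},
    {"slide":[0,0,0],"angular":[0,0,-0.145],"fingers":0},
    {"slide":[0,0,0],"angular":[0,0,-0.145],"fingers":0},
    {"slide":[0,0,0],"angular":[0,0,-0.145],"fingers":0},
    {"slide":[0,0,0],"angular":[0,0,-0.145],"fingers":0},
    {"slide":[0,0,0],"angular":[0,0,-0.145],"fingers":0},
    {"slide":[0,0,0],"angular":[0,0,-0.146],"fingers":0},
    {"slide":[0,0,0],"angular":[0,0,0],"fingers":0},
  ],
)

```text
time_s: 1.7
tool_pos: [137.4, -506.7, 245.3]
tcp_rot: [180.0, 0.0, 90.0]
force: [-0.4, -0.0, 0.1]
grip_width: 0.1
grip_force: 0.0
```

>>> step_arm(
  plan=[
    {"slide":[3.4,3.3,0],"angular":[0,0,0],"fingers":0},
    {"slide":[3.4,3.3,0],"angular":[0,0,0],"fingers":0},
    {"slide":[3.4,3.3,0],"angular":[0,0,0],"fingers":0},
    {"slide":[3.4,3.3,0],"angular":[0,0,0],"fingers":0},
    {"slide":[3.4,3.3,0],"angular":[0,0,0],"fingers":0},
    {"slide":[3.4,3.3,0],"angular":[0,0,0],"fingers":0},
    {"slide":[3.4,3.3,0],"angular":[0,0,0],"fingers":0},
    {"slide":[3.4,3.3,0],"angular":[0,0,0],"fingers":0},
    {"slide":[3.4,3.3,0],"angular":[0,0,0],"fingers":0},
    {"slide":[3.4,3.3,0],"angular":[0,0,0],"fingers":0},
    {"slide":[3.4,3.3,0],"angular":[0,0,0],"fingers":0},
    {"slide":[3.4,3.3,0],"angular":[0,0,0],"fingers":0},
  ],
)

```text
time_s: 2.9
tool_pos: [534.6, -97.0, 245.5]
tcp_rot: [180.0, 0.0, 89.8]
force: [0.0, -0.9, 0.5]
grip_width: -0.2
grip_force: 0.0
```

>>> step_arm(
  plan=[
    {"slide":[0,0,3],"angular":[0,0,0],"fingers":0},
    {"slide":[0,0,3],"angular":[0,0,0],"fingers":0},
    {"slide":[0,0,3],"angular":[0,0,0],"fingers":0},
    {"slide":[0,0,3],"angular":[0,0,0],"fingers":0},
    {"slide":[0,0,2],"angular":[0,0,0],"fingers":0},
    {"slide":[0,0,1.5],"angular":[0,0,0],"fingers":0},
    {"slide":[0,0,1],"angular":[0,0,0],"fingers":0},
    {"slide":[0,0,0.7],"angular":[0,0,0],"fingers":0},
    {"slide":[0,0,0.4],"angular":[0,0,0],"fingers":0},
    {"slide":[0,0,0],"angular":[0,0,0],"fingers":0},
  ],
)

```text
time_s: 3.9
tool_pos: [533.5, -98.7, 69.3]
tcp_rot: [180.0, -0.0, 90.0]
force: [-0.7, 0.6, 0.3]
grip_width: -0.1
grip_force: 0.0
```

```bash
cat > look.py <<'E'
from h import *
import sys
s=ctrl.get_state();print(s["time_s"],np.round(s["tool_pos"],1),np.round(s["tcp_rot"],1))
for c in("top","side"):
    im=vision.get_image(c)
    cr=im[130:330,130:430] if c=="top" else im[100:320,180:430]
    cv2.imwrite(f"pics/{c}{sys.argv[1]}.png",cv2.resize(cr,None,fx=2,fy=2))
a,b=[cv2.imread(f"pics/{c}{sys.argv[1]}.png") for c in("top","side")]
b=cv2.resize(b,(0,0),fx=.8,fy=.8);a=cv2.resize(a,(0,0),fx=.65,fy=.65)
h=max(a.shape[0],b.shape[0]);cv2.imwrite(f"pics/m{sys.argv[1]}.png",np.hstack([np.pad(x,((0,h-x.shape[0]),(0,0),(0,0))) for x in(a,b)]))
for n in["offcut_block","offcut_strip","offcut_moulding"]:
    for c in("top","side"):
        for k in outline_of(c,n)[:1]:print(n,c,round(k["p"],2),np.round(k["position"]),pix2w(c,k["position"],60).round(0))
E
python3 look.py 1
```

```text
3.9 [533.5 -98.7  69.3] [180.  -0.  90.]
offcut_block top 0.74 [279. 229.] [525. -11.  60.]
offcut_block side 0.88 [314. 209.] [526. -21.  60.]
offcut_strip top 0.71 [312. 171.] [659. -89.  60.]
offcut_strip side 0.87 [281. 256.] [547.  99.  60.]
offcut_moulding top 0.3 [312. 172.] [659. -89.  60.]
offcut_moulding side 0.67 [223. 135.] [ 767. -174.   60.]
```

View pics/m1.png

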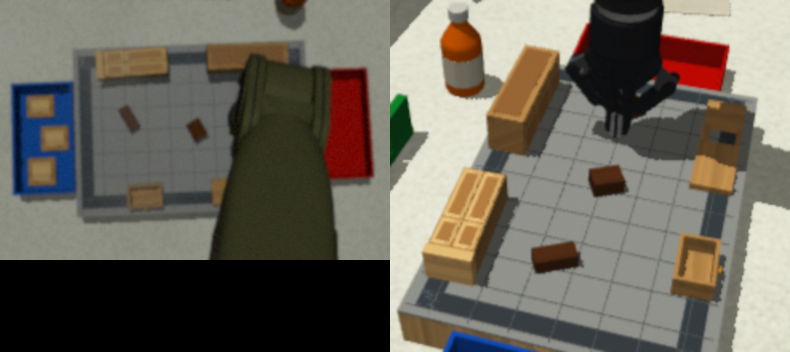

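The view shows the closed fingertips just behind the hidden moulding, with the block at about (605,180) and the strip at about (555,257) undisturbed. I'll push toward the tray.

>>> step_arm(
  plan=[
    {"slide":[-0.6,0,0],"angular":[0,0,0],"fingers":0},
    {"slide":[-0.6,0,0],"angular":[0,0,0],"fingers":0},
    {"slide":[-0.6,0,0],"angular":[0,0,0],"fingers":0},
    {"slide":[-0.6,0,0],"angular":[0,0,0],"fingers":0},
    {"slide":[-0.6,0,0],"angular":[0,0,0],"fingers":0},
    {"slide":[-0.6,0,0],"angular":[0,0,0],"fingers":0},
    {"slide":[-0.6,0,0],"angular":[0,0,0],"fingers":0},
    {"slide":[-0.6,0,0],"angular":[0,0,0],"fingers":0},
    {"slide":[-0.6,0,0],"angular":[0,0,0],"fingers":0},
    {"slide":[-0.6,0,0],"angular":[0,0,0],"fingers":0},
    {"slide":[-0.6,0,0],"angular":[0,0,0],"fingers":0},
  ],
)

```text
time_s: 5.4
tool_pos: [533.4, -165.2, 69.3]
tcp_rot: [180.0, 0.0, 90.0]
force: [-0.6, 0.3, 0.0]
grip_width: 0.3
grip_force: 0.1
```

```bash
python3 look.py 2
```

```text
5.4 [ 533.4 -165.2   69.3] [180.   0.  90.]
offcut_block top 0.7 [280. 229.] [525. -16.  60.]
offcut_block side 0.69 [318. 211.] [520. -19.  60.]
offcut_strip top 0.5 [228. 220.] [545. 106.  60.]
offcut_strip side 0.68 [280. 258.] [548. 103.  60.]
```

View pics/side2.png

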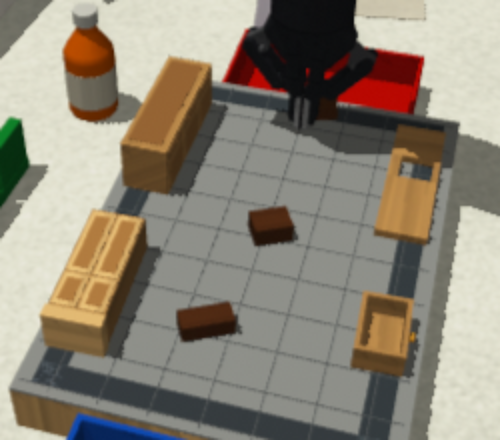

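The side view shows the moulding sticking out to the right of the fingers at (325,105), so it has drifted toward lower x. I'll back off, shift 13 mm to re-centre, and push on.

>>> step_arm(
  plan=[
    {"slide":[2,0,0],"angular":[0,0,0],"fingers":0},
    {"slide":[0,-1.3,0],"angular":[0,0,0],"fingers":0},
    {"slide":[-0.6,0,0],"angular":[0,0,0],"fingers":0},
    {"slide":[-0.6,0,0],"angular":[0,0,0],"fingers":0},
    {"slide":[-0.6,0,0],"angular":[0,0,0],"fingers":0},
    {"slide":[-0.6,0,0],"angular":[0,0,0],"fingers":0},
    {"slide":[-0.6,0,0],"angular":[0,0,0],"fingers":0},
    {"slide":[-0.6,0,0],"angular":[0,0,0],"fingers":0},
    {"slide":[-0.6,0,0],"angular":[0,0,0],"fingers":0},
    {"slide":[-0.6,0,0],"angular":[0,0,0],"fingers":0},
    {"slide":[-0.6,0,0],"angular":[0,0,0],"fingers":0},
  ],
)

```text
time_s: 6.9
tool_pos: [520.4, -199.2, 69.3]
tcp_rot: [-180.0, 0.0, 90.0]
force: [-0.3, -0.4, 1.2]
grip_width: -0.1
grip_force: 0.0
```

>>> step_arm(
  plan=[
    {"slide":[-0.6,0,0],"angular":[0,0,0],"fingers":0},
    {"slide":[-0.6,0,0],"angular":[0,0,0],"fingers":0},
    {"slide":[-0.6,0,0],"angular":[0,0,0],"fingers":0},
    {"slide":[-0.6,0,0],"angular":[0,0,0],"fingers":0},
    {"slide":[-0.6,0,0],"angular":[0,0,0],"fingers":0},
    {"slide":[0,0,0],"angular":[0,0,0],"fingers":0},
  ],
)

```text
time_s: 7.5
tool_pos: [520.6, -229.6, 69.3]
tcp_rot: [180.0, 0.0, 90.0]
force: [-0.1, 0.8, 0.5]
grip_width: 0.2
grip_force: 0.0
```

```bash
python3 look.py 3
```

```text
7.5 [ 520.6 -229.6   69.3] [180.   0.  90.]
offcut_block top 0.69 [320. 274.] [ 422. -107.   60.]
offcut_block side 0.94 [313. 210.] [528. -19.  60.]
offcut_strip top 0.54 [229. 223.] [538. 104.  60.]
offcut_strip side 0.93 [282. 257.] [546. 101.  60.]
```

View pics/side3.png

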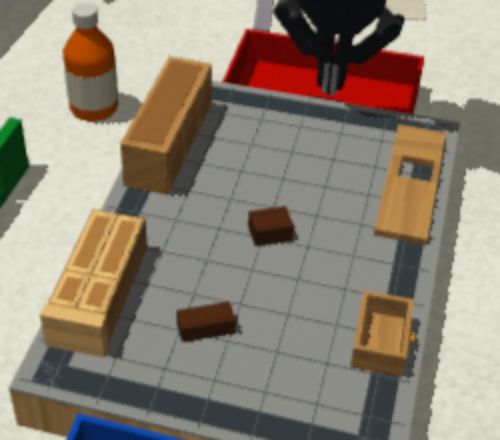

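The moulding no longer shows on the mat: it is in the tray or hidden by the fingers. I'll push a little further, lift, and go behind the block.

>>> step_arm(
  plan=[
    {"slide":[-0.6,0,0],"angular":[0,0,0],"fingers":0},
    {"slide":[-0.6,0,0],"angular":[0,0,0],"fingers":0},
    {"slide":[0,0,-3],"angular":[0,0,0],"fingers":0},
    {"slide":[0,0,-3],"angular":[0,0,0],"fingers":0},
    {"slide":[4.5,0.2,0],"angular":[0,0,0],"fingers":0},
    {"slide":[4.5,0.2,0],"angular":[0,0,0],"fingers":0},
    {"slide":[4.5,0.2,0],"angular":[0,0,0],"fingers":0},
    {"slide":[4.5,0.2,0],"angular":[0,0,0],"fingers":0},
    {"slide":[4.5,0.2,0],"angular":[0,0,0],"fingers":0},
    {"slide":[4.8,0.2,0],"angular":[0,0,0],"fingers":0},
    {"slide":[0,0,0],"angular":[0,0,0.122],"fingers":0},
    {"slide":[0,0,0],"angular":[0,0,0],"fingers":0},
  ],
)

```text
time_s: 9.1
tool_pos: [532.7, 33.4, 129.4]
tcp_rot: [180.0, 0.0, 83.2]
force: [-0.5, -0.6, -0.1]
grip_width: 0.0
grip_force: 0.0
```

```bash
python3 look.py 4
```

```text
9.1 [532.7  33.4 129.4] [180.    0.   83.2]
offcut_block side 0.84 [316. 210.] [523. -20.  60.]
offcut_strip top 0.26 [375. 230.] [ 524. -234.   60.]
offcut_strip side 0.77 [282. 258.] [545. 103.  60.]
offcut_moulding top 0.63 [377. 229.] [ 525. -238.   60.]
```

View pics/m4.png

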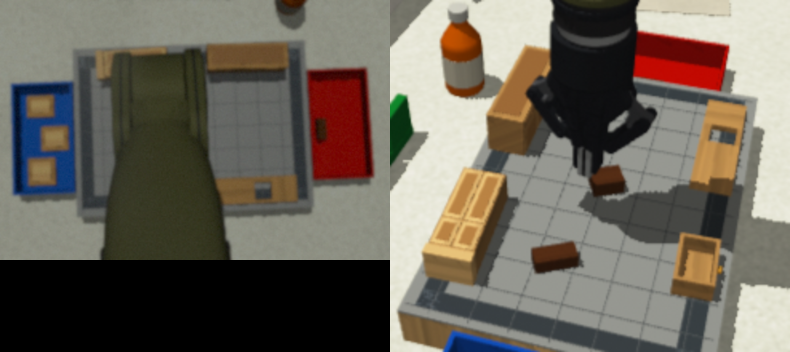

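The moulding lies in the tray at left-view pixel (320,130). The fingers are now behind the block, so I'll lower and push.

>>> step_arm(
  plan=[
    {"slide":[0,0,2],"angular":[0,0,0],"fingers":0},
    {"slide":[0,0,2],"angular":[0,0,0],"fingers":0},
    {"slide":[0,0,1.3],"angular":[0,0,0],"fingers":0},
    {"slide":[0,0,0.7],"angular":[0,0,0],"fingers":0},
    {"slide":[-0.6,0,0],"angular":[0,0,0],"fingers":0},
    {"slide":[-0.6,0,0],"angular":[0,0,0],"fingers":0},
    {"slide":[-0.6,0,0],"angular":[0,0,0],"fingers":0},
    {"slide":[-0.6,0,0],"angular":[0,0,0],"fingers":0},
    {"slide":[-0.6,0,0],"angular":[0,0,0],"fingers":0},
    {"slide":[-0.6,0,0],"angular":[0,0,0],"fingers":0},
    {"slide":[-0.6,0,0],"angular":[0,0,0],"fingers":0},
    {"slide":[-0.6,0,0],"angular":[0,0,0],"fingers":0},
  ],
)

```text
time_s: 10.7
tool_pos: [526.5, -15.9, 69.4]
tcp_rot: [180.0, -0.0, 83.0]
force: [-0.2, 0.1, 1.2]
grip_width: -0.1
grip_force: 0.1
```

>>> step_arm(
  plan=[
    {"slide":[-0.6,0,0],"angular":[0,0,0],"fingers":0},
    {"slide":[-0.6,0,0],"angular":[0,0,0],"fingers":0},
    {"slide":[-0.6,0,0],"angular":[0,0,0],"fingers":0},
    {"slide":[-0.6,0,0],"angular":[0,0,0],"fingers":0},
    {"slide":[-0.6,0,0],"angular":[0,0,0],"fingers":0},
    {"slide":[-0.6,0,0],"angular":[0,0,0],"fingers":0},
  ],
)

```text
time_s: 11.3
tool_pos: [522.1, -51.6, 69.3]
tcp_rot: [180.0, 0.0, 83.0]
force: [-0.6, 0.6, 0.4]
grip_width: 0.2
grip_force: 0.0
```

```bash
python3 look.py 5
```

```text
11.3 [522.1 -51.6  69.3] [180.   0.  83.]
offcut_block side 0.57 [335. 195.] [501. -68.  60.]
offcut_strip top 0.73 [231. 222.] [540.  99.  60.]
offcut_strip side 0.68 [284. 257.] [543.  99.  60.]
offcut_moulding top 0.6 [376. 229.] [ 526. -237.   60.]
```

View pics/side5.png

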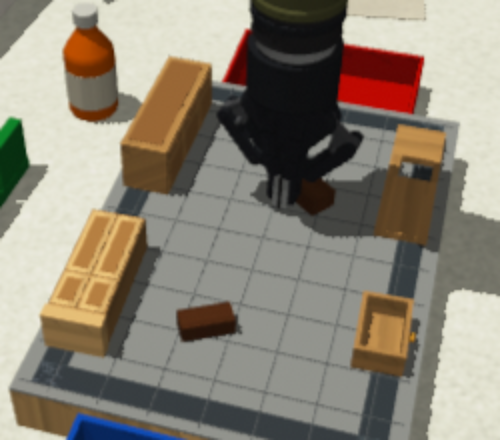

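Run:
```python
from h import *
f=lambda x,y,z:print((x,y,z),pix2w("side",(180+x/2,100+y/2),z).round(1))
f(333,188,68);f(333,205,50);f(318,213,50);f(301,206,50);f(318,193,68);f(280,208,55)
```

```text
(333, 188, 68) [480.4 -69.5  68. ]
(333, 205, 50) [478.1 -66.9  50. ]
(318, 213, 50) [488.4 -52.4  50. ]
(301, 206, 50) [505.2 -56.4  50. ]
(318, 193, 68) [491.5 -58.8  68. ]
(280, 208, 55) [521.4 -42.8  55. ]
```

Run:
```python
import cv2
im=cv2.imread("pics/side5.png")[150:240,230:360];cv2.imwrite("pics/c5.png",cv2.resize(im,None,fx=5,fy=5,interpolation=2))
```

```text
(no output)
```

View pics/c5.png

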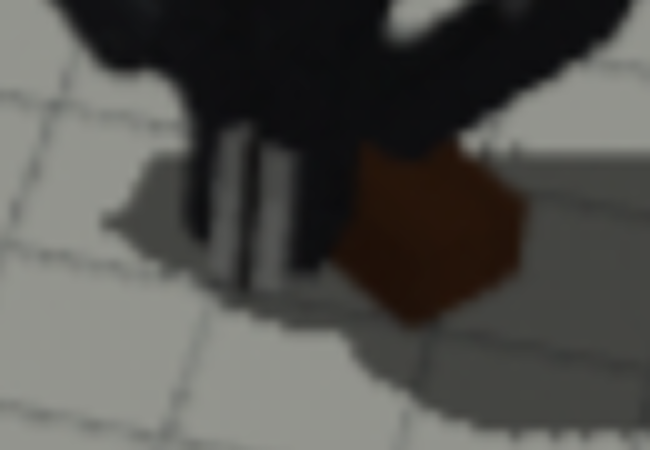

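The crop shows the block turned about 45° and slipping off the fingers' right side, with its near corner at (410,325). I estimate its centre at about (497,−73). I'll back off, re-centre and push straight.

>>> step_arm(
  plan=[
    {"slide":[2.5,0,0],"angular":[0,0,0],"fingers":0},
    {"slide":[0,0,0],"angular":[0,0,-0.122],"fingers":0},
    {"slide":[0,-2.4,0],"angular":[0,0,0],"fingers":0},
    {"slide":[-0.6,0,0],"angular":[0,0,0],"fingers":0},
    {"slide":[-0.6,0,0],"angular":[0,0,0],"fingers":0},
    {"slide":[-0.5,0,0],"angular":[0,0,0],"fingers":0},
    {"slide":[-0.5,0,0],"angular":[0,0,0],"fingers":0},
    {"slide":[-0.5,0,0],"angular":[0,0,0],"fingers":0},
    {"slide":[-0.5,0,0],"angular":[0,0,0],"fingers":0},
    {"slide":[-0.5,0,0],"angular":[0,0,0],"fingers":0},
  ],
)

```text
time_s: 12.7
tool_pos: [501.4, -63.8, 69.3]
tcp_rot: [180.0, 0.0, 90.0]
force: [-0.3, 0.8, 0.4]
grip_width: -0.0
grip_force: 0.0
```

```bash
cat > look2.py <<'E'
from h import *
import sys
s=ctrl.get_state();p=s["tool_pos"];print(s["time_s"],np.round(p,1),np.round(s["tcp_rot"],1))
im=vision.get_image("side")
i=vision.camera_info("side");f=210/np.tan(np.radians(i["fov_y"])/2)
def prj(P):
    c=np.array(i["R"])@P+np.array(i["t"]);return np.array([i["cx"]+f*c[0]/c[2],i["cy"]+f*c[1]/c[2]])
u=prj(np.array([p[0],p[1]-15,60])).astype(int);x0,y0=u[0]-40,max(u[1]-30,0)
big=cv2.resize(im[y0:y0+60,x0:x0+80],None,fx=8,fy=8,interpolation=2)
big=cv2.convertScaleAbs(big,alpha=1.6,beta=20)
for dx in range(-60,61,10):
    for dy in(-20,-40):
        q=((prj(np.array([p[0]+dx,p[1]+dy,50]))-[x0,y0]+.5)*8).astype(int);cv2.circle(big,tuple(map(int,q)),4 if dx else 8,(0,255,255) if dy==-20 else (0,255,0),-1)
cv2.imwrite(f"pics/s{sys.argv[1]}.png",big)
for c in["side"]:
    for k in outline_of(c,"offcut_"+sys.argv[2])[:2]:
        r=cv2.findNonZero(k["region"].astype(np.uint8))[:,0]
        pts=[r[r[:,0].argmin()],r[r[:,0].argmax()],r[r[:,1].argmax()]]
        print(round(k["p"],2),len(r),"left,right,low @z50",[pix2w(c,q,50)[:2].round().tolist() for q in pts])
E
python3 look2.py 6 block
```

```text
12.7 [501.4 -63.8  69.3] [180.   0.  90.]
0.59 460 left,right,low @z50 [[571.0, 100.0], [524.0, 89.0], [558.0, 122.0]]
```

View pics/s6.png

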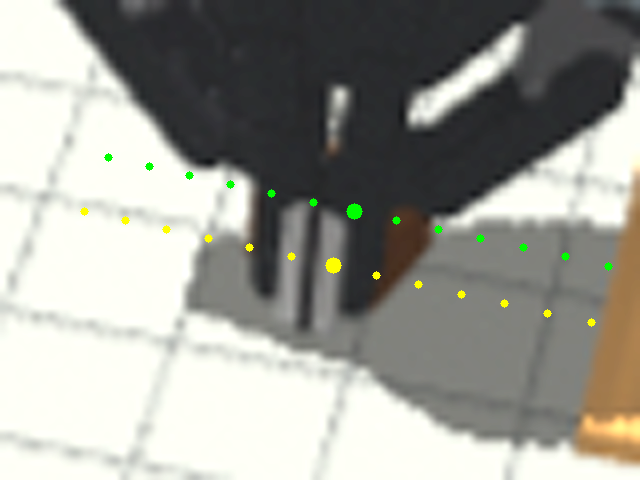

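The block now shows on both sides of the fingers, as a brown sliver at left (250,200) and a larger part at right (400,250), so it is roughly centred. From here I'll track it numerically by colour.

```bash
cat > br.py <<'E'
from h import *
def brown(cam,im):
    b,g,r=[im[...,k].astype(float) for k in range(3)]
    return (r>1.45*b)&(r<110)&(r>25)&(g>b*0.9)&(r-g<60)&(r>1.3*g)
def rel(im):
    s=ctrl.get_state();p=s["tool_pos"];print(s["time_s"],np.round(p,1),np.round(s["tcp_rot"],1))
    m=brown("side",im).astype(np.uint8)
    n,l,st,ce=cv2.connectedComponentsWithStats(m)
    i=vision.camera_info("side");c0=-np.array(i["R"]).T@np.array(i["t"])
    for k in range(1,n):
        if st[k,4]<4:continue
        ys,xs=np.nonzero(l==k);o=[]
        for u in((xs.min()-.5,ys[xs==xs.min()].mean()),(xs.max()+.5,ys[xs==xs.max()].mean()),ce[k]):
            q=pix2w("side",u,59);o.append(q[:2].round().tolist())
        if abs(o[2][0]-520)<90 and -330<o[2][1]<150:print(st[k].tolist(),"L,R,C",o)
if __name__=="__main__":
    rel(vision.get_image("side"))
E
python3 br.py
```

```text
12.85 [501.3 -63.6  69.3] [180.  -0.  90.]
[318, 117, 2, 21, 21] L,R,C [[587.0, -261.0], [593.0, -300.0], [587.0, -265.0]]
[365, 127, 1, 4, 4] L,R,C [[493.0, -290.0], [491.0, -291.0], [492.0, -291.0]]
[364, 133, 1, 5, 5] L,R,C [[490.0, -267.0], [488.0, -267.0], [489.0, -267.0]]
[342, 187, 7, 11, 39] L,R,C [[489.0, -70.0], [481.0, -94.0], [486.0, -86.0]]
[269, 251, 29, 19, 425] L,R,C [[565.0, 110.0], [520.0, 99.0], [542.0, 106.0]]
```

>>> step_arm(
  plan=[
    {"slide":[-0.6,0,0],"angular":[0,0,0],"fingers":0},
    {"slide":[-0.6,0,0],"angular":[0,0,0],"fingers":0},
    {"slide":[-0.6,0,0],"angular":[0,0,0],"fingers":0},
    {"slide":[-0.6,0,0],"angular":[0,0,0],"fingers":0},
    {"slide":[-0.6,0,0],"angular":[0,0,0],"fingers":0},
    {"slide":[-0.6,0,0],"angular":[0,0,0],"fingers":0},
    {"slide":[-0.6,0,0],"angular":[0,0,0],"fingers":0},
    {"slide":[-0.6,0,0],"angular":[0,0,0],"fingers":0},
  ],
)

```text
time_s: 13.65
tool_pos: [501.2, -111.8, 69.3]
tcp_rot: [180.0, -0.0, 90.0]
force: [-0.5, 0.5, 0.1]
grip_width: -0.2
grip_force: 0.1
```

```bash
python3 br.py
```

```text
13.7 [ 501.3 -112.6   69.3] [1.8e+02 1.0e-01 9.0e+01]
[320, 119, 6, 15, 17] L,R,C [[578.0, -245.0], [577.0, -289.0], [577.0, -271.0]]
[369, 133, 2, 7, 7] L,R,C [[481.0, -274.0], [474.0, -263.0], [477.0, -267.0]]
[324, 141, 6, 7, 15] L,R,C [[562.0, -218.0], [547.0, -207.0], [555.0, -212.0]]
[370, 141, 9, 5, 9] L,R,C [[474.0, -250.0], [454.0, -243.0], [463.0, -244.0]]
[364, 149, 3, 5, 5] L,R,C [[477.0, -207.0], [474.0, -221.0], [476.0, -215.0]]
[331, 168, 4, 11, 18] L,R,C [[521.0, -116.0], [521.0, -144.0], [521.0, -128.0]]
[269, 251, 29, 19, 425] L,R,C [[565.0, 110.0], [520.0, 99.0], [542.0, 106.0]]
```

>>> step_arm(
  plan=[
    {"slide":[-0.6,0,0],"angular":[0,0,0],"fingers":0},
    {"slide":[-0.6,0,0],"angular":[0,0,0],"fingers":0},
    {"slide":[-0.6,0,0],"angular":[0,0,0],"fingers":0},
    {"slide":[-0.6,0,0],"angular":[0,0,0],"fingers":0},
    {"slide":[-0.6,0,0],"angular":[0,0,0],"fingers":0},
    {"slide":[-0.6,0,0],"angular":[0,0,0],"fingers":0},
    {"slide":[-0.6,0,0],"angular":[0,0,0],"fingers":0},
    {"slide":[-0.6,0,0],"angular":[0,0,0],"fingers":0},
  ],
)

```text
time_s: 14.5
tool_pos: [501.2, -159.8, 69.3]
tcp_rot: [-180.0, -0.0, 90.0]
force: [-0.1, -0.3, 0.2]
grip_width: -0.1
grip_force: 0.0
```

```bash
python3 br.py
```

```text
14.55 [ 501.4 -160.6   69.4] [1.8e+02 1.0e-01 9.0e+01]
[316, 122, 5, 11, 11] L,R,C [[592.0, -261.0], [577.0, -249.0], [588.0, -265.0]]
[331, 126, 7, 10, 20] L,R,C [[562.0, -273.0], [542.0, -253.0], [552.0, -263.0]]
[378, 128, 8, 7, 12] L,R,C [[467.0, -301.0], [449.0, -292.0], [455.0, -296.0]]
[365, 131, 7, 11, 12] L,R,C [[484.0, -247.0], [476.0, -279.0], [478.0, -267.0]]
[365, 132, 5, 5, 5] L,R,C [[487.0, -264.0], [480.0, -281.0], [484.0, -273.0]]
[337, 135, 3, 4, 5] L,R,C [[541.0, -243.0], [536.0, -248.0], [538.0, -245.0]]
[324, 138, 8, 10, 11] L,R,C [[566.0, -231.0], [543.0, -206.0], [553.0, -217.0]]
[348, 144, 3, 6, 7] L,R,C [[511.0, -212.0], [507.0, -223.0], [509.0, -219.0]]
[337, 152, 4, 12, 24] L,R,C [[521.0, -163.0], [521.0, -193.0], [521.0, -179.0]]
[269, 251, 29, 19, 425] L,R,C [[565.0, 110.0], [520.0, 99.0], [542.0, 106.0]]
```

Stable: the same 521 mm left edge as before. I'll push it over the end, then lift.

>>> step_arm(
  plan=[
    {"slide":[-0.6,0,0],"angular":[0,0,0],"fingers":0},
    {"slide":[-0.6,0,0],"angular":[0,0,0],"fingers":0},
    {"slide":[-0.6,0,0],"angular":[0,0,0],"fingers":0},
    {"slide":[-0.6,0,0],"angular":[0,0,0],"fingers":0},
    {"slide":[-0.6,0,0],"angular":[0,0,0],"fingers":0},
    {"slide":[-0.6,0,0],"angular":[0,0,0],"fingers":0},
    {"slide":[-0.6,0,0],"angular":[0,0,0],"fingers":0},
    {"slide":[-0.6,0,0],"angular":[0,0,0],"fingers":0},
    {"slide":[-0.6,0,0],"angular":[0,0,0],"fingers":0},
    {"slide":[-0.6,0,0],"angular":[0,0,0],"fingers":0},
    {"slide":[-0.6,0,0],"angular":[0,0,0],"fingers":0},
    {"slide":[-0.6,0,0],"angular":[0,0,0],"fingers":0},
  ],
)

```text
time_s: 15.75
tool_pos: [501.2, -231.8, 69.3]
tcp_rot: [-180.0, 0.0, 90.0]
force: [-0.2, -0.5, 0.6]
grip_width: 0.1
grip_force: 0.0
```

>>> step_arm(
  plan=[
    {"slide":[-0.6,0,0],"angular":[0,0,0],"fingers":0},
    {"slide":[0,0,-3],"angular":[0,0,0],"fingers":0},
    {"slide":[0,0,-3],"angular":[0,0,0],"fingers":0},
    {"slide":[4.8,0.5,0],"angular":[0,0,0],"fingers":0},
    {"slide":[4.8,0.5,0],"angular":[0,0,0],"fingers":0},
    {"slide":[4.8,0.5,0],"angular":[0,0,0],"fingers":0},
    {"slide":[4.8,0.5,0],"angular":[0,0,0],"fingers":0},
    {"slide":[4.8,0.5,0],"angular":[0,0,0],"fingers":0},
    {"slide":[4.8,0.5,0],"angular":[0,0,0],"fingers":0},
    {"slide":[4.8,0.5,0],"angular":[0,0,0],"fingers":0},
    {"slide":[4.8,0.5,0],"angular":[0,0,0],"fingers":0},
  ],
)

```text
time_s: 16.85
tool_pos: [541.3, 148.5, 129.5]
tcp_rot: [180.0, 0.0, 90.0]
force: [2.0, 0.3, 0.4]
grip_width: -0.3
grip_force: 0.0
```

```bash
python3 look.py 7; python3 br.py|head -1
python3 - <<'E'
from h import *
for n in("offcut_block","offcut_moulding"):
    for k in outline_of("top",n)[:3]:
        m=k["region"].astype(np.uint8);print(n,round(k["p"],2),pix2w("top",k["position"],15).round(),[np.round(q) for q in cv2.minAreaRect(cv2.findNonZero(m))[:2]])
E
```

```text
16.85 [541.3 148.5 129.5] [180.   0.  90.]
offcut_block top 0.46 [377. 254.] [ 468. -237.   60.]
offcut_block side 0.37 [376. 153.] [ 453. -214.   60.]
offcut_strip top 0.74 [229. 220.] [544. 104.  60.]
offcut_strip side 0.73 [285. 258.] [541. 100.  60.]
offcut_moulding top 0.44 [378. 230.] [ 523. -241.   60.]
17.3 [541.1 145.3 129.3] [-180.     0.    89.9]
offcut_block 0.46 [ 468. -247.   15.] [array([378., 256.]), array([17., 11.])]
offcut_moulding 0.44 [ 525. -250.   15.] [array([376., 229.]), array([14.,  7.])]
offcut_moulding 0.28 [518. -31.  15.] [array([285., 228.]), array([129., 168.])]
```

Run:
```python
from h import *
k=tri(ray("top",(377,254)),ray("side",(376,153)));print(k.round(1))
for z in(15,40):print(pix2w("side",(376,153),z).round(),pix2w("top",(377,254),z).round())
im=vision.get_image("top")
r=im.astype(float);red=((r[...,2]>90)&(r[...,1]<40)).astype(np.uint8)
n,l,st,c=cv2.connectedComponentsWithStats(red);j=[q for q in range(1,n) if c[q][0]>360 and c[q][0]<430 and st[q,4]>500];print(st[j])
for q in j:
    ra=cv2.minAreaRect(cv2.findNonZero((l==q).astype(np.uint8)));print([pix2w("top",b,44).round() for b in cv2.boxPoints(ra)])
```

```text
[ 462.6 -243.4   36.9]
[ 459. -273.   15.] [ 469. -248.   15.]
[ 456. -240.   40.] [ 469. -242.   40.]
[[ 367  185   48   83 2697]]
[array([ 631., -217.,   44.]), array([ 637., -320.,   44.]), array([ 442., -327.,   44.]), array([ 436., -227.,   44.])]
```

View pics/m7.png

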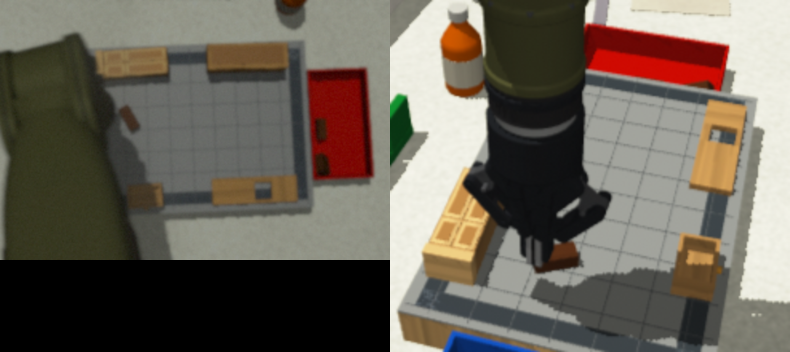

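The top view shows both brown pieces in the red tray, at (320,130) and (320,165). The strip waits at about (555,255) in the right-hand view. I'll lower behind it and push in short stages.

>>> step_arm(
  plan=[
    {"slide":[0,-0.5,2],"angular":[0,0,0],"fingers":0},
    {"slide":[0,0,2],"angular":[0,0,0],"fingers":0},
    {"slide":[0,0,1.3],"angular":[0,0,0],"fingers":0},
    {"slide":[0,0,0.7],"angular":[0,0,0],"fingers":0},
    {"slide":[-0.6,0,0],"angular":[0,0,0],"fingers":0},
    {"slide":[-0.6,0,0],"angular":[0,0,0],"fingers":0},
    {"slide":[-0.6,0,0],"angular":[0,0,0],"fingers":0},
    {"slide":[-0.6,0,0],"angular":[0,0,0],"fingers":0},
    {"slide":[-0.6,0,0],"angular":[0,0,0],"fingers":0},
    {"slide":[-0.6,0,0],"angular":[0,0,0],"fingers":0},
  ],
)

```text
time_s: 18.45
tool_pos: [536.4, 110.2, 69.7]
tcp_rot: [180.0, -0.0, 90.0]
force: [-0.5, 0.1, -0.3]
grip_width: 0.4
grip_force: 0.0
```

```bash
sed -i 's/-330<o/-215<o/' br.py; python3 br.py
```

```text
18.5 [536.2 109.3  69.5] [180.    0.   89.9]
[368, 216, 3, 2, 4] L,R,C [[434.0, -36.0], [429.0, -37.0], [432.0, -36.0]]
[272, 248, 5, 15, 49] L,R,C [[565.0, 96.0], [551.0, 110.0], [560.0, 100.0]]
[295, 255, 5, 4, 16] L,R,C [[527.0, 93.0], [519.0, 92.0], [523.0, 92.0]]
```

>>> step_arm(
  plan=[
    {"slide":[-0.5,0,0],"angular":[0,0,0],"fingers":0},
    {"slide":[-0.5,0,0],"angular":[0,0,0],"fingers":0},
    {"slide":[-0.5,0,0],"angular":[0,0,0],"fingers":0},
    {"slide":[-0.5,0,0],"angular":[0,0,0],"fingers":0},
  ],
)

```text
time_s: 18.9
tool_pos: [536.2, 90.4, 69.3]
tcp_rot: [-180.0, 0.0, 90.0]
force: [0.4, 0.2, -0.2]
grip_width: -0.2
grip_force: 0.0
```

```bash
python3 br.py
```

```text
18.95 [536.2  89.6  69.3] [-180.    0.   90.]
[368, 216, 3, 2, 5] L,R,C [[434.0, -36.0], [429.0, -36.0], [431.0, -36.0]]
[275, 239, 6, 16, 70] L,R,C [[567.0, 75.0], [554.0, 83.0], [560.0, 80.0]]
[299, 246, 4, 5, 17] L,R,C [[526.0, 73.0], [520.0, 71.0], [523.0, 72.0]]
```

The strip has squared up: it spans x 520–567, centre about 543. I'll re-centre by 6 mm and push on.

>>> step_arm(
  plan=[
    {"slide":[0.8,0,0],"angular":[0,0,0],"fingers":0},
    {"slide":[0,0.6,0],"angular":[0,0,0],"fingers":0},
    {"slide":[-0.6,0,0],"angular":[0,0,0],"fingers":0},
    {"slide":[-0.6,0,0],"angular":[0,0,0],"fingers":0},
    {"slide":[-0.6,0,0],"angular":[0,0,0],"fingers":0},
    {"slide":[-0.6,0,0],"angular":[0,0,0],"fingers":0},
    {"slide":[-0.6,0,0],"angular":[0,0,0],"fingers":0},
    {"slide":[-0.6,0,0],"angular":[0,0,0],"fingers":0},
    {"slide":[-0.6,0,0],"angular":[0,0,0],"fingers":0},
    {"slide":[-0.6,0,0],"angular":[0,0,0],"fingers":0},
    {"slide":[-0.6,0,0],"angular":[0,0,0],"fingers":0},
  ],
)

```text
time_s: 20.05
tool_pos: [542.2, 44.2, 69.3]
tcp_rot: [180.0, -0.0, 90.0]
force: [0.5, -0.2, -0.4]
grip_width: -0.1
grip_force: 0.0
```

```bash
python3 br.py
```

```text
20.1 [542.2  43.4  69.3] [-180.    0.   90.]
[303, 224, 9, 10, 67] L,R,C [[530.0, 38.0], [519.0, 22.0], [525.0, 28.0]]
```

>>> step_arm(
  plan=[
    {"slide":[1.5,0,0],"angular":[0,0,0],"fingers":0},
    {"slide":[0,-0.8,0],"angular":[0,0,0],"fingers":0},
    {"slide":[0,0,0],"angular":[0,0,0],"fingers":0},
  ],
)

```text
time_s: 20.4
tool_pos: [532.5, 60.3, 69.0]
tcp_rot: [-179.9, 0.0, 90.1]
force: [-1.5, -0.3, 0.2]
grip_width: -0.3
grip_force: 0.0
```

```bash
python3 br.py
python3 - <<'E'
from h import *
for k in outline_of("side","offcut_strip")[:2]:
    r=k["region"];ys,xs=np.nonzero(r);print(round(k["p"],2),xs.min(),xs.max(),ys.min(),ys.max())
im=vision.get_image("side")
print(im[215:240:2,278:314:2].max(2))
E
```

```text
20.45 [533.1  60.2  69.2] [-179.9    0.    90.1]
[309, 219, 4, 3, 6] L,R,C [[529.0, 5.0], [522.0, 4.0], [526.0, 5.0]]
[286, 228, 3, 3, 6] L,R,C [[560.0, 39.0], [554.0, 40.0], [558.0, 39.0]]
[307, 232, 3, 2, 4] L,R,C [[524.0, 35.0], [519.0, 35.0], [521.0, 35.0]]
[[ 84  21  17  19  18  17  17  16  18  17  18  17  17  16  14  17  15  45]
 [ 23  25  21  18  19  18  17  14  15  17  17  17  16  17  16  32 128 126]
 [ 19  23  29  19  19  17  17  15  16  17  18  17  17  17  14  54  95  55]
 [ 18  19  23  20  17  16  17  15  16  16  18  17  16  17  15  18  20  17]
 [ 23  20  20  18  19  18  18  16  17  15  17  17  17  17  16  16  16  17]
 [ 34  19  36  23  19  17  16  17  16  15  17  17  16  14  16  16  16  15]
 [156 140 153 120  44  18  17  17  15  15  17  17  17  15  18  17  16  16]
 [128 134 144 147  58  18  19  17  16  15  17  17  18  16  17  16  17  17]
 [157 156 126 143 106  36  18  36  58  15  17  17  17  17  17  17  17  17]
 [156 156 137 106  73  38  17  76  44  54  57  19  18  16  29  54  22  17]
 [156 149 103  73  73  30  19  76  44  65  79  27  18  14  81  83  62  72]
 [156 132  78  73  73  30  18  82  43  69  80  26  17  15  59  72  72  68]
 [156 101  73  73  74  30  18  88  41  70  81  27  19  16  69  73  73  73]]
```

>>> step_arm(
  plan=[
    {"slide":[2,0,-3],"angular":[0,0,0],"fingers":0},
    {"slide":[3,0,-4],"angular":[0,0,0],"fingers":0},
    {"slide":[3,0,-4],"angular":[0,0,0],"fingers":0},
    {"slide":[0,5,-3],"angular":[0,0,0],"fingers":0},
    {"slide":[0,5,0],"angular":[0,0,0],"fingers":0},
    {"slide":[0,0,0],"angular":[0,0,0],"fingers":0},
  ],
)

```text
time_s: 21.15
tool_pos: [633.9, 140.4, 204.5]
tcp_rot: [179.6, -0.0, 90.0]
force: [-0.6, -0.2, -0.5]
grip_width: -0.1
grip_force: 0.0
```

```bash
python3 br.py
python3 - <<'E'
from h import *
P={}
for c in("side","top"):
    vision.get_image(c)
    for k in outline_of(c,"offcut_strip")[:1]:
        m=k["region"].astype(np.uint8);P[c]=ray(c,k["position"])
        b=cv2.boxPoints(cv2.minAreaRect(cv2.findNonZero(m)));print(c,round(k["p"],2),pix2w(c,k["position"],60).round(1),[pix2w(c,q,60)[:2].round().tolist() for q in b])
if len(P)==2:print(tri(P["top"],P["side"]))
E
```

```text
21.2 [630.  139.9 203.8] [179.9  -0.   90. ]
[286, 217, 27, 17, 363] L,R,C [[562.0, 33.0], [521.0, 6.0], [541.0, 23.0]]
[368, 216, 3, 2, 5] L,R,C [[434.0, -36.0], [429.0, -36.0], [431.0, -36.0]]
side 0.86 [548.1  17.   60. ] [[559.0, 45.0], [568.0, 10.0], [523.0, 2.0], [515.0, 37.0]]
top 0.48 [539.1  19.6  60. ] [[564.0, 32.0], [564.0, 9.0], [520.0, 8.0], [520.0, 31.0]]
[542.86224941  20.46452874  64.39554996]
```

The strip is square to the push, spanning x 520–564, y 9–31, with its centre at x ≈ 542. I'll return to x = 542 behind it and sweep.

>>> step_arm(
  plan=[
    {"slide":[-4,-4.4,0],"angular":[0,0,0],"fingers":0},
    {"slide":[-4,-4.6,0],"angular":[0,0,0],"fingers":0},
    {"slide":[0,0,4],"angular":[0,0,0],"fingers":0},
    {"slide":[0,0,4],"angular":[0,0,0],"fingers":0},
    {"slide":[0,0,3],"angular":[0,0,0],"fingers":0},
    {"slide":[0,0,1.7],"angular":[0,0,0],"fingers":0},
    {"slide":[0,0,0.7],"angular":[0,0,0],"fingers":0},
    {"slide":[0,0,0],"angular":[0,0,0],"fingers":0},
  ],
)

```text
time_s: 22.2
tool_pos: [550.9, 73.2, 70.7]
tcp_rot: [-179.9, 0.0, 90.0]
force: [-0.2, -0.5, -1.0]
grip_width: -0.3
grip_force: 0.0
```

Some rows fell short, so I'll correct by −9 mm in x and push.

>>> step_arm(
  plan=[
    {"slide":[-0.6,-0.9,0.1],"angular":[0,0,0],"fingers":0},
    {"slide":[-0.6,0,0],"angular":[0,0,0],"fingers":0},
    {"slide":[-0.6,0,0],"angular":[0,0,0],"fingers":0},
    {"slide":[-0.6,0,0],"angular":[0,0,0],"fingers":0},
    {"slide":[-0.6,0,0],"angular":[0,0,0],"fingers":0},
    {"slide":[-0.6,0,0],"angular":[0,0,0],"fingers":0},
    {"slide":[-0.6,0,0],"angular":[0,0,0],"fingers":0},
    {"slide":[-0.6,0,0],"angular":[0,0,0],"fingers":0},
    {"slide":[-0.6,0,0],"angular":[0,0,0],"fingers":0},
    {"slide":[-0.6,0,0],"angular":[0,0,0],"fingers":0},
    {"slide":[-0.6,0,0],"angular":[0,0,0],"fingers":0},
    {"slide":[-0.6,0,0],"angular":[0,0,0],"fingers":0},
  ],
)

```text
time_s: 23.4
tool_pos: [543.3, 0.8, 70.0]
tcp_rot: [-180.0, 0.0, 90.0]
force: [0.8, 0.1, -0.8]
grip_width: 0.1
grip_force: 0.0
```

```bash
python3 br.py
```

```text
23.45 [543.3   0.   70. ] [-180.    0.   90.]
[309, 206, 12, 13, 107] L,R,C [[531.0, -2.0], [517.0, -30.0], [524.0, -16.0]]
```

>>> step_arm(
  plan=[
    {"slide":[-0.6,0,0],"angular":[0,0,0],"fingers":0},
    {"slide":[-0.6,0,0],"angular":[0,0,0],"fingers":0},
    {"slide":[-0.6,0,0],"angular":[0,0,0],"fingers":0},
    {"slide":[-0.6,0,0],"angular":[0,0,0],"fingers":0},
    {"slide":[-0.6,0,0],"angular":[0,0,0],"fingers":0},
    {"slide":[-0.6,0,0],"angular":[0,0,0],"fingers":0},
    {"slide":[-0.6,0,0],"angular":[0,0,0],"fingers":0},
    {"slide":[-0.6,0,0],"angular":[0,0,0],"fingers":0},
  ],
)

```text
time_s: 24.25
tool_pos: [543.4, -47.2, 70.0]
tcp_rot: [180.0, -0.0, 90.0]
force: [0.9, -0.5, 0.7]
grip_width: 0.2
grip_force: 0.0
```

```bash
python3 br.py
```

```text
24.3 [543.4 -48.   70. ] [180.   0.  90.]
[316, 188, 12, 13, 111] L,R,C [[532.0, -49.0], [518.0, -80.0], [525.0, -65.0]]
```

Stable. I'll continue to the tray.

>>> step_arm(
  plan=[
    {"slide":[-0.6,0,0],"angular":[0,0,0],"fingers":0},
    {"slide":[-0.6,0,0],"angular":[0,0,0],"fingers":0},
    {"slide":[-0.6,0,0],"angular":[0,0,0],"fingers":0},
    {"slide":[-0.6,0,0],"angular":[0,0,0],"fingers":0},
    {"slide":[-0.6,0,0],"angular":[0,0,0],"fingers":0},
    {"slide":[-0.6,0,0],"angular":[0,0,0],"fingers":0},
    {"slide":[-0.6,0,0],"angular":[0,0,0],"fingers":0},
    {"slide":[-0.6,0,0],"angular":[0,0,0],"fingers":0},
    {"slide":[-0.6,0,0],"angular":[0,0,0],"fingers":0},
    {"slide":[-0.6,0,0],"angular":[0,0,0],"fingers":0},
    {"slide":[-0.6,0,0],"angular":[0,0,0],"fingers":0},
    {"slide":[-0.6,0,0],"angular":[0,0,0],"fingers":0},
  ],
)

```text
time_s: 25.5
tool_pos: [543.4, -119.2, 70.0]
tcp_rot: [180.0, -0.0, 90.0]
force: [1.5, 0.2, -0.1]
grip_width: -0.4
grip_force: 0.0
```

```bash
python3 br.py
```

```text
25.55 [ 543.5 -120.1   70.1] [1.8e+02 1.0e-01 9.0e+01]
[332, 144, 5, 4, 5] L,R,C [[543.0, -206.0], [535.0, -219.0], [539.0, -212.0]]
[327, 163, 10, 14, 104] L,R,C [[531.0, -123.0], [517.0, -147.0], [525.0, -138.0]]
```

>>> step_arm(
  plan=[
    {"slide":[-0.6,0,0],"angular":[0,0,0],"fingers":0},
    {"slide":[-0.6,0,0],"angular":[0,0,0],"fingers":0},
    {"slide":[-0.6,0,0],"angular":[0,0,0],"fingers":0},
    {"slide":[-0.6,0,0],"angular":[0,0,0],"fingers":0},
    {"slide":[-0.6,0,0],"angular":[0,0,0],"fingers":0},
    {"slide":[-0.6,0,0],"angular":[0,0,0],"fingers":0},
    {"slide":[-0.6,0,0],"angular":[0,0,0],"fingers":0},
    {"slide":[-0.6,0,0],"angular":[0,0,0],"fingers":0},
  ],
)

```text
time_s: 26.35
tool_pos: [543.4, -167.2, 70.0]
tcp_rot: [180.0, -0.0, 90.0]
force: [0.5, -1.1, -0.2]
grip_width: -0.0
grip_force: 0.0
```

```bash
python3 br.py
```

```text
26.4 [ 543.5 -168.1   70.1] [1.8e+02 1.0e-01 9.0e+01]
[318, 143, 3, 3, 4] L,R,C [[573.0, -210.0], [565.0, -206.0], [569.0, -207.0]]
[333, 147, 10, 15, 103] L,R,C [[531.0, -170.0], [517.0, -196.0], [525.0, -187.0]]
[360, 151, 23, 6, 55] L,R,C [[485.0, -205.0], [440.0, -210.0], [458.0, -214.0]]
```

>>> step_arm(
  plan=[
    {"slide":[-0.6,0,0],"angular":[0,0,0],"fingers":0},
    {"slide":[-0.6,0,0],"angular":[0,0,0],"fingers":0},
    {"slide":[-0.6,0,0],"angular":[0,0,0],"fingers":0},
    {"slide":[-0.6,0,0],"angular":[0,0,0],"fingers":0},
    {"slide":[-0.6,0,0],"angular":[0,0,0],"fingers":0},
    {"slide":[-0.6,0,0],"angular":[0,0,0],"fingers":0},
    {"slide":[-0.6,0,0],"angular":[0,0,0],"fingers":0},
    {"slide":[-0.6,0,0],"angular":[0,0,0],"fingers":0},
    {"slide":[-0.6,0,0],"angular":[0,0,0],"fingers":0},
    {"slide":[-0.6,0,0],"angular":[0,0,0],"fingers":0},
    {"slide":[-0.6,0,0],"angular":[0,0,0],"fingers":0},
    {"slide":[-0.6,0,0],"angular":[0,0,0],"fingers":0},
  ],
)

```text
time_s: 27.6
tool_pos: [543.4, -239.2, 70.0]
tcp_rot: [-180.0, 0.0, 90.0]
force: [0.3, 1.3, 0.3]
grip_width: 0.2
grip_force: 0.0
```

>>> step_arm(
  plan=[
    {"slide":[0,0,-3],"angular":[0,0,0],"fingers":0},
    {"slide":[0,0,-4],"angular":[0,0,0],"fingers":0},
    {"slide":[0,0,-4],"angular":[0,0,0],"fingers":0},
    {"slide":[4,0,-2],"angular":[0,0,0],"fingers":0},
    {"slide":[4.5,0,0],"angular":[0,0,0],"fingers":0},
    {"slide":[4.5,0,0],"angular":[0,0,0],"fingers":0},
    {"slide":[4.5,0,0],"angular":[0,0,0],"fingers":0},
    {"slide":[4.5,0,0],"angular":[0,0,0],"fingers":0},
    {"slide":[4.5,0,0],"angular":[0,0,0],"fingers":0},
    {"slide":[0,0,0],"angular":[0,0,0],"fingers":0},
  ],
)

```text
time_s: 28.6
tool_pos: [543.2, 31.0, 200.2]
tcp_rot: [180.0, -0.1, 90.4]
force: [0.3, -0.3, -0.1]
grip_width: 0.2
grip_force: 0.0
```

```bash
python3 br.py
python3 - <<'E'
from h import *
for c in("top","side"):
    im=vision.get_image(c)
    for n in("offcut_block","offcut_strip","offcut_moulding"):
        for k in outline_of(c,n)[:2]:
            m=k["region"].astype(np.uint8);print(c,n,round(k["p"],2),np.round(k["position"]),pix2w(c,k["position"],20).round(),[np.round(q) for q in cv2.minAreaRect(cv2.findNonZero(m))[:2]])
    if c=="top":
        t=im[180:275,360:420].astype(int);d=((t[...,2]<75)&(t[...,2]>t[...,0]+12)).astype(np.uint8)
        print('\n'.join(''.join('#' if v else '.' for v in r) for r in d[::2]))
E
```

```text
28.65 [543.3  28.6 200.1] [180.   -0.   90.3]
top offcut_block 0.45 [378. 256.] [ 465. -248.   20.] [array([378., 256.]), array([17., 11.])]
top offcut_strip 0.43 [388. 223.] [ 542. -274.   20.] [array([389., 223.]), array([ 8., 17.])]
top offcut_moulding 0.42 [376. 229.] [ 527. -244.   20.] [array([376., 228.]), array([16., 10.])]
............................................................
............................................................
............................................#.####..........
.........#########################################..........
.........#########################################..........
..........###################...#######........####.........
...............................................####.........
................................................###.........
................................................###.........
................................................###.........
................................................###.........
................................................###.........
..................................
[... 1748 characters left out ...]
.##########............................###.....
..............#########.....................................
............................................................
............................................................
............................................................
............................................................
............................................................
side offcut_block 0.56 [376. 148.] [ 461. -285.   20.] [array([376., 152.]), array([ 5., 11.])]
side offcut_block 0.33 [315. 252.] [506.  40.  20.] [array([294., 243.]), array([202., 202.])]
side offcut_strip 0.43 [339. 142.] [ 542. -278.   20.] [array([340., 144.]), array([21.,  9.])]
```

```bash
python3 -c "
from workcell import ctrl;print(ctrl.finish_job())"
```

```text
the job is handed in; nothing more can be done
None
```

I swept all three dark offcuts into the red scrap tray by pushing only and handed the job in at about 29 s; the last pictures show each lying in the tray, and no verdict came back.

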